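Stand the sample panels to dry and dial the timer

TASK

Tilt every paint sample panel out of its deep bin and stand it upright on one of its short ends on the drying mat, wholly within the mat and with a clear gap of about two fingers (3 cm or more) between panels. Then, when all of them are standing, roll the timer's two thumbwheels so that 25 stands in the middle of its window. Do not knock over the mixing cups.

Things in the scene. Friction and masses are not known exactly. Their poses are not given: they have to be found in the camera images.
- panel_a_centre (a point): centre of the sample panel with a blue painted face (absent in some runs): a flat wooden board 90 mm long (its x axis), 60 mm wide (its y axis), 20 mm thick (z axis, pointing out of the painted face), 0.12 kg. At the start it lies painted face up on the ramp of bin_a, sloping 30 degrees: its x axis points away from the front of the bin and upwards, so its upper 60 mm end lies at the bin's back.
- panel_b_centre (a point): centre of the sample panel with a green painted face (absent in some runs): a flat wooden board 90 mm long (its x axis), 60 mm wide (its y axis), 20 mm thick (z axis, pointing out of the painted face), 0.12 kg. At the start it lies painted face up on the ramp of bin_b, sloping 30 degrees: its x axis points away from the front of the bin and upwards, so its upper 60 mm end lies at the bin's back.
- panel_c_centre (a point): centre of the sample panel with a red painted face (absent in some runs): a flat wooden board 90 mm long (its x axis), 60 mm wide (its y axis), 20 mm thick (z axis, pointing out of the painted face), 0.12 kg. At the start it lies painted face up on the ramp of bin_c, sloping 30 degrees: its x axis points away from the front of the bin and upwards, so its upper 60 mm end lies at the bin's back.
- bin_a_foot (a point): centre of the underside of the fixed plywood bin of the blue panel; x axis from front (robot side) to back. 109 mm (x) by 78 mm (y) by 78 mm high; inside x -48 to +48, y -33 to +33 mm. Side walls are full height only for x -53 to -8 mm; behind that they are cut down to 26 mm, so that fingers reach the panel's long side edges near its upper end. Back wall: y -28 to +28, only 58 mm high.
- bin_a_lip (a point): middle of the free edge of this bin's lip (26 mm over from the front wall, at bin x = -22 mm, z 64 to 70 mm; this point at its top). The lip covers the front of the mouth, so the panel cannot go straight up: lift its upper end further until it stands steeply (about 70 degrees), draw its low end back past the lip, then lift it out.
- bin_a_ramp (a point): where the panel's low end rests on this bin's ramp: bin x = -38 mm, 8 mm above the bench. The ramp, 36 mm wide (y -18 to +18) and so narrower than the panel, rises at 30 degrees from here to the back (52 mm high at bin x = +38 mm).
- bin_b_foot (a point): centre of the underside of the fixed plywood bin of the green panel; x axis from front (robot side) to back. 109 mm (x) by 78 mm (y) by 78 mm high; inside x -48 to +48, y -33 to +33 mm. Side walls are full height only for x -53 to -8 mm; behind that they are cut down to 26 mm, so that fingers reach the panel's long side edges near its upper end. Back wall: y -28 to +28, only 58 mm high.
- bin_b_lip (a point): middle of the free edge of this bin's lip (26 mm over from the front wall, at bin x = -22 mm, z 64 to 70 mm; this point at its top). The lip covers the front of the mouth, so the panel cannot go straight up: lift its upper end further until it stands steeply (about 70 degrees), draw its low end back past the lip, then lift it out.
- bin_b_ramp (a point): where the panel's low end rests on this bin's ramp: bin x = -38 mm, 8 mm above the bench. The ramp, 36 mm wide (y -18 to +18) and so narrower than the panel, rises at 30 degrees from here to the back (52 mm high at bin x = +38 mm).
- bin_c_foot (a point): centre of the underside of the fixed plywood bin of the red panel; x axis from front (robot side) to back. 109 mm (x) by 78 mm (y) by 78 mm high; inside x -48 to +48, y -33 to +33 mm. Side walls are full height only for x -53 to -8 mm; behind that they are cut down to 26 mm, so that fingers reach the panel's long side edges near its upper end. Back wall: y -28 to +28, only 58 mm high.
- bin_c_lip (a point): middle of the free edge of this bin's lip (26 mm over from the front wall, at bin x = -22 mm, z 64 to 70 mm; this point at its top). The lip covers the front of the mouth, so the panel cannot go straight up: lift its upper end further until it stands steeply (about 70 degrees), draw its low end back past the lip, then lift it out.
- bin_c_ramp (a point): where the panel's low end rests on this bin's ramp: bin x = -38 mm, 8 mm above the bench. The ramp, 36 mm wide (y -18 to +18) and so narrower than the panel, rises at 30 degrees from here to the back (52 mm high at bin x = +38 mm).
- mat_top (a point): centre of the top of the fixed black rubber drying mat with a yellow border, 270 mm (its x axis) by 150 mm (y), top 4 mm above the bench
- timer: loose grey bench timer, 112 mm (x) by 128 mm (y), case 68 mm high, 0.9 kg; origin at the centre of its underside, x axis from its front (robot side) to its back. Two orange knurled thumbwheels stand out of its top: tens on the left, units on the right. Between them (y -29 to +29 mm) a window between two black hoods (80 mm high) shows the two digits side by side
- tens_wheel_top (a point): highest point of the left (tens) thumbwheel's rim, at timer y = +44 mm, 84 mm above the timer's underside (fixed to the case; does not turn); axes as the timer's. The wheel is 40 mm in radius and 24 mm wide; its axle lies along the timer's y axis, 44 mm above its underside
- tens_wheel (a joint): angle of the left (tens) thumbwheel in rad: one digit per 0.628 rad (25 mm along the rim); digit d stands centred in the window at 0.628 d, 0 to 9 between end stops. It grows as the top of the rim rolls along the timer's +x (away from the robot). Light friction (about 1 N at the rim) holds it where it is left
- units_wheel_top (a point): highest point of the right (units) thumbwheel's rim, at timer y = -44 mm, 84 mm above the timer's underside (fixed to the case; does not turn); axes as the timer's. The wheel is 40 mm in radius and 24 mm wide; its axle lies along the timer's y axis, 44 mm above its underside
- units_wheel (a joint): angle of the right (units) thumbwheel in rad: one digit per 0.628 rad (25 mm along the rim); digit d stands centred in the window at 0.628 d, 0 to 9 between end stops. It grows as the top of the rim rolls along the timer's +x (away from the robot). Light friction (about 1 N at the rim) holds it where it is left
- mix_cup_a: grey plastic mixing cup standing behind the mat, about 80 mm wide, 112 mm high; origin at the centre of its underside
- mix_cup_b: grey plastic mixing cup standing behind the mat, about 80 mm wide, 98 mm high; origin at the centre of its underside
- tape_measure: tape measure in front of the mat and bins, 39x86x62 mm, origin at the centre of its underside; a bystander
Mind the look-alikes: they are no part of the job. Leave any pink or yellow look-alike of the part that bears panel_c_centre alone.

How it is judged:
On the way, in this order (a step that is already met when the one before it is completed fails the run):
1. every panel that is present stands upright on a short end on the mat, clear of the others ((angle between panel_a_centre's own x axis and vertical below 0.1 rad or angle between panel_a_centre's own x axis and vertical above 3.0416 rad) and x of panel_a_centre in the frame of mat_top between -0.125 and 0.125 m and y of panel_a_centre in the frame of mat_top between -0.055 and 0.055 m and z of panel_a_centre in the frame of mat_top between 0.038 and 0.05 m and (angle between panel_b_centre's own x axis and vertical below 0.1 rad or angle between panel_b_centre's own x axis and vertical above 3.0416 rad) and x of panel_b_centre in the frame of mat_top between -0.125 and 0.125 m and y of panel_b_centre in the frame of mat_top between -0.055 and 0.055 m and z of panel_b_centre in the frame of mat_top between 0.038 and 0.05 m and (angle between panel_c_centre's own x axis and vertical below 0.1 rad or angle between panel_c_centre's own x axis and vertical above 3.0416 rad) and x of panel_c_centre in the frame of mat_top between -0.125 and 0.125 m and y of panel_c_centre in the frame of mat_top between -0.055 and 0.055 m and z of panel_c_centre in the frame of mat_top between 0.038 and 0.05 m and horizontal distance between panel_a_centre and panel_b_centre above 0.04 m and horizontal distance between each of panel_a_centre, panel_b_centre and panel_c_centre above 0.04 m), for 0.3 s.
2. the two thumbwheels show 25 (value of joint tens_wheel between 1.09664 and 1.41664 rad and value of joint units_wheel between 2.9816 and 3.3016 rad), for 0.3 s.
At the end, for the whole second after the job is handed in: All panels stand on a 60 mm end (within 0.1 rad) on the mat, centre within 125 mm (mat x) and 55 mm (mat y) of its middle and 38 to 50 mm above it, centres over 40 mm apart; tens and units wheels within 0.16 rad of 2 (1.257) and 5 (3.142); timer level (all of step 1 and all of step 2 and angle between timer's own z axis and vertical below 0.1 rad); the robot touches nothing.
It fails at once if a mixing cup is knocked over (angle between any of mix_cup_a, mix_cup_b's own z axis and vertical above 0.6 rad).
Of panel_a, panel_b, panel_c only 2 to 3 are there at a start; the rules pass over those that are not, and their reading is None.
At some moment in a run one of timer may be knocked a few centimetres aside while the robot is not near it.
Once in a run the grip may slacken for a moment while it holds something.
It also fails if it takes over 210 s, if anything falls off the work surface, if the arm or the gripper's body presses on something with over 40 N, if the wrist force passes 120 N, or if a joint passes its speed limit or range.

ROBOT

A 6-joint arm with a two-finger parallel gripper is mounted at the origin on a cart in front of the work surface, level with it; the furniture and walls round the work are solid. World frame = base frame: x ahead of the robot, y to its left, z up, the work surface at z = 0. Lengths are in m, angles in rad, forces in N, time in s.
With the tool pointing down it reaches from about 0.275 to 0.825 m from the base axis. Payload 4.9 kg.
Tool frame: the origin (TCP) lies at the very end of the fingers, on their centre line; the grasp point (between the pads) lies 19 mm behind it; z points along the fingers, y is the line along which they close (so a half turn about z gives the same grasp; the last joint's range is limited). The gripper opens to 85 mm and grips with 20 to 120 N. Pads are 22 mm wide; open, the fingers measure 114 mm over their backs; the gripper's body (76 mm by 85 mm) begins 54 mm behind the grasp point. The pads swing forward as they close: fully open they stand 13 mm farther back than shut.
Start: joints at [1.196, 0.326, -0.193, 1.052, 0, 1.437], TCP at [0.131, 0.534, 0.205] pointing down, gripper open.
Joint ranges: [-2.65, 2.65], [-0.97, 1.79], [-1.3, 1.35], [-1.93, 2.1], [-1.47, 1.37], [-3.14, 3.14]. Speed limits (rad/s): [2.57, 2.57, 3.14, 3.14, 3.14, 3.14].

INTERFACE

Orientations are given as a rotation vector (axis times angle).
In Python, from station import goto, line_to, move_joints, grip, sleep, ik, capture, camera_info, PlanningError, hand_in, get_t, get_joint_positions, get_joint_velocities, get_joint_efforts, get_tool_pos, get_tcp_rot, get_wrist_force, get_ft_torque, get_opening, get_grip_force gives the robot as it stands. Calls block until the motion is done:
- goto(position, orientation): joint-space move of the TCP to a pose.
- line_to(position, rate=0.15, rot=None): straight line of the TCP; rot=None keeps the orientation; rate is the mean speed in m/s.
- move_joints(angles): joint-space move.
- grip(opening, effort=None): finger opening in m; effort is the grip in N (None keeps the last); returns when the fingers have stopped.
- sleep(seconds).
- ik(position, orientation): joint angles nearest the present ones, or None.
- capture(name): name is "scene" or "top" or "wrist"; returns (picture, depth): 480x640x3 uint8, blue, green, red; 480x640 float32, m along the optical axis (not along the pixel's ray), 0 where there is no reading.
- camera_info(name): a dict with "fx", "fy", "cx", "cy" (pixels), "xyz" and "rotation" of the camera in the world. Camera axes: x right, y down, z forward; pixel columns grow to the right and rows downward; lengths in m; the calibration is good to about 2 mm. The wrist camera is an equidistant fisheye: a pixel r from the principal point sees the ray r / f radians off the axis. A picture is of the moment at which its call begins: read the wrist's pose just before it. camera_info takes no time and is no camera call; for the wrist camera it gives the pose at the moment of the call.
A pose or a line that the arm cannot do raises PlanningError and nothing moves.
- hand_in(): hands the job in; it is judged then, once.
Readings, each from a call of its own:
- get_t(): time.
- get_joint_positions(): joint angles.
- get_joint_velocities(): joint speeds.
- get_joint_efforts(): joint torques, N m.
- get_tool_pos(): TCP position.
- get_tcp_rot(): TCP orientation.
- get_wrist_force(): force on the tool from outside, world axes, zero at the start.
- get_ft_torque(): the same for the moment, N m.
- get_opening(): finger opening in m.
- get_grip_force(): force on a finger pad.
Only numpy, scipy, OpenCV 4.12 (cv2) and the standard library are available. Lean on these libraries where they do the work, as an engineer would, in place of code of your own. Each camera call takes 0.05 s, during which the arm holds its last target. There are 200 camera calls.

## Working session

There is one attempt and no reset: what is moved stays moved. The work goes in short steps, each a Python script; the robot and the scene stay as the last script left them, time stands still between calls to the robot, and variables do not carry over. Pictures are saved under pics/ and viewed, at most 14 in all, crops included, and the job is handed in when it is done.

```bash
ls; mkdir -p pics; python3 - <<'E'
from station import *
import cv2,numpy as np
for n in("scene","top"):
    p,d=capture(n); cv2.imwrite(f"pics/{n}0.png",p); np.save(f"pics/{n}0.npy",d); print(n,camera_info(n))
print(get_t(),get_tool_pos(),get_tcp_rot(),get_opening())
E
```

```text
pics
scene {'fx': 474.6249316029998, 'fy': 474.6249316029998, 'cx': 315.837683231857, 'cy': 241.70370869080205, 'xyz': array([0.12326978, 0.94351445, 1.1495104 ]), 'rotation': array([-0.66334169,  2.69701278, -1.03060819])}
top {'fx': 577.3028339725023, 'fy': 577.3028339725023, 'cx': 323.4346060274559, 'cy': 233.42207902449854, 'xyz': array([0.49703473, 0.08066146, 1.84631595]), 'rotation': array([-2.20840386,  2.16117791, -0.04241743])}
0.1 [0.13095243 0.53360889 0.20438206] [-3.77301824e-01 -3.11847739e+00  2.35448481e-03] 0.08535194624360508
```

View pics/scene0.png

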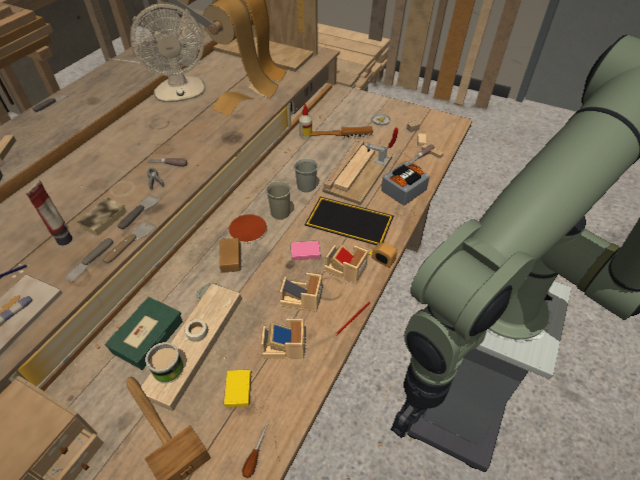

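View pics/top0.png

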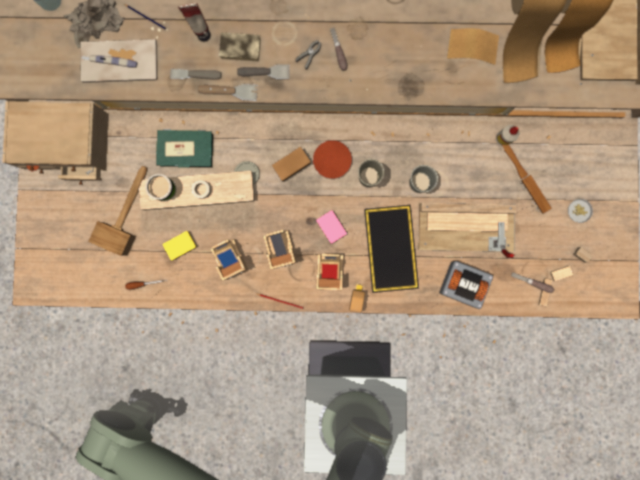

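```bash
python3 - <<'E'
import cv2,numpy as np
t=cv2.imread("pics/top0.png");s=cv2.imread("pics/scene0.png")
a=cv2.resize(t[215:315,200:500],(800,267),interpolation=cv2.INTER_CUBIC)
b=cv2.resize(s[150:370,250:450],None,fx=1.5,fy=1.5,interpolation=cv2.INTER_CUBIC)
c=np.zeros((600,800,3),np.uint8);c[:267]=a;c[270:600,:300]=b
c[270:600,310:800]=cv2.resize(s[235:365,250:443],(490,330),interpolation=cv2.INTER_CUBIC)
cv2.imwrite("pics/crop1.png",c)
E
```

```text
(no output)
```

View pics/crop1.png

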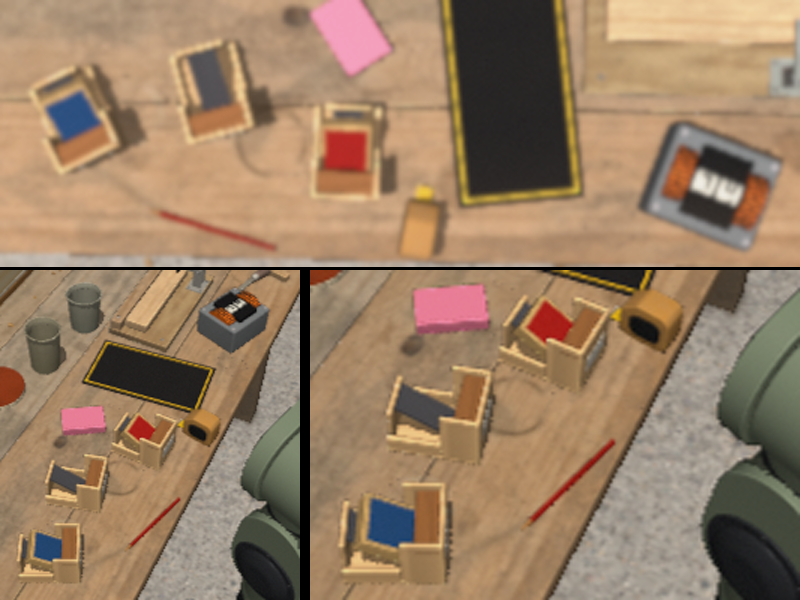

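```bash
cat > h.py <<'E'
from station import *
import cv2,numpy as np
from scipy.spatial.transform import Rotation as Ro
def rays(n,px,info=None):
    c=info or camera_info(n); px=np.asarray(px,float).reshape(-1,1,2)
    K=np.array([[c['fx'],0,c['cx']],[0,c['fy'],c['cy']],[0,0,1.]])
    u=cv2.fisheye.undistortPoints(px,K,np.zeros(4)) if n=="wrist" else cv2.undistortPoints(px,K,None)
    d=np.c_[u.reshape(-1,2),np.ones(len(px))]
    return np.array(c['xyz']),d@Ro.from_rotvec(c['rotation']).as_matrix().T
def onplane(n,px,z,info=None):
    o,d=rays(n,px,info); z=np.broadcast_to(z,(len(d),))
    return o+d*((z-o[2])/d[:,2])[:,None]
def project(P,info):  # wrist
    c=info; R=Ro.from_rotvec(c['rotation'])
    q=R.inv().apply(np.atleast_2d(P)-c['xyz']); th=np.arctan2(np.hypot(q[:,0],q[:,1]),q[:,2]); ph=np.arctan2(q[:,1],q[:,0])
    return np.c_[c['cx']+c['fx']*th*np.cos(ph),c['cy']+c['fy']*th*np.sin(ph)]
def rot(yaw,tilt,flip=False):
    # tool z = forward(sin tilt) along yaw, down(cos tilt); tool y along +-(yaw left)
    z=np.array([np.sin(tilt)*np.cos(yaw),np.sin(tilt)*np.sin(yaw),-np.cos(tilt)])
    y=np.array([-np.sin(yaw),np.cos(yaw),0])*(-1 if flip else 1)
    return Ro.from_matrix(np.c_[np.cross(y,z),y,z]).as_rotvec()
def mask(img,hsvlo,hsvhi):
    return cv2.inRange(cv2.cvtColor(img,cv2.COLOR_BGR2HSV),np.array(hsvlo),np.array(hsvhi))
def biggest(m):
    c=max(cv2.findContours(m,cv2.RETR_EXTERNAL,cv2.CHAIN_APPROX_NONE)[0],key=cv2.contourArea); return c
E
python3 - <<'E'
from h import *
t=cv2.imread("pics/top0.png"); info=camera_info("top")
def rep(name,box,lo,hi,z):
    x0,y0,x1,y1=box; m=np.zeros(t.shape[:2],np.uint8); m[y0:y1,x0:x1]=mask(t,lo,hi)[y0:y1,x0:x1]
    c=biggest(m); r=cv2.minAreaRect(c); b=onplane("top",cv2.boxPoints(r),z,info)
    print(name,cv2.contourArea(c),"ctr",b.mean(0).round(3),"sides",[np.linalg.norm(b[i+1]-b[i]).round(3) for i in(0,1)],"e",(b[1]-b[0]).round(3)[:2])
rep("blue",(205,235,250,285),(95,80,40),(130,255,255),.05)
rep("red",(310,250,350,295),(0,150,90),(8,255,255),.05)
rep("mat",(355,195,425,300),(18,90,60),(35,255,255),.004)
rep("matblk",(355,195,425,300),(0,0,0),(180,255,60),.004)
rep("timer",(430,250,510,315),(0,0,0),(180,255,60),.08)
q0=None
import itertools
for a in (0,-.3,-.5,-.7):
  for p in ([.4,.4],[.38,.06]):
    out=[]
    for fl in (0,1):
      for tl,z in((a,.035),(a+.7,.1),(a+1.047,.08)):
        for yw in(0,.5) : out.append(int(ik([*p,z],rot(yw,tl,fl)) is not None))
    print(a,p,out)
for p in ([.45,-.13],[.55,-.13],[.37,-.13]):
    print(p,[[int(ik([*p,.08],rot(0,tl,fl)) is not None) for tl in(0,.3,.5,.7,1.05)] for fl in (0,1)])
E
```

```text
blue 159.0 ctr [0.514 0.411 0.05 ] sides [np.float64(0.045), np.float64(0.041)] e [ 0.021 -0.039]
red 205.5 ctr [0.48  0.092 0.05 ] sides [np.float64(0.046), np.float64(0.049)] e [ 0.046 -0.003]
mat 3709.0 ctr [ 0.557 -0.104  0.004] sides [np.float64(0.147), np.float64(0.266)] e [ 0.017 -0.146]
matblk 2673.5 ctr [ 0.557 -0.103  0.004] sides [np.float64(0.119), np.float64(0.238)] e [ 0.014 -0.118]
timer 115.0 ctr [ 0.475 -0.34   0.08 ] sides [np.float64(0.023), np.float64(0.056)] e [ 0.021 -0.008]
0 [0.4, 0.4] [1, 1, 1, 1, 1, 0, 1, 1, 1, 1, 1, 0]
0 [0.38, 0.06] [1, 1, 0, 0, 0, 0, 1, 1, 0, 0, 0, 0]
-0.3 [0.4, 0.4] [1, 1, 1, 1, 1, 1, 1, 1, 1, 1, 1, 1]
-0.3 [0.38, 0.06] [1, 1, 1, 1, 0, 0, 1, 1, 1, 1, 0, 0]
-0.5 [0.4, 0.4] [1, 1, 1, 1, 1, 1, 1, 1, 1, 1, 1, 1]
-0.5 [0.38, 0.06] [1, 1, 1, 1, 0, 1, 1, 1, 1, 1, 0, 1]
-0.7 [0.4, 0.4] [1, 1, 1, 1, 1, 1, 1, 1, 1, 1, 1, 1]
-0.7 [0.38, 0.06] [1, 1, 1, 1, 1, 1, 1, 1, 1, 1, 1, 1]
[0.45, -0.13] [[1, 1, 1, 1, 0], [1, 1, 1, 1, 0]]
[0.55, -0.13] [[1, 1, 1, 1, 0], [1, 1, 1, 1, 0]]
[0.37, -0.13] [[1, 1, 1, 0, 0], [1, 1, 1, 0, 0]]
```

```bash
python3 - <<'E'
from h import *
import json
def go(p,r):
    goto(p,r)
goto([.48,.40,.27],rot(.45,-.2,True) if False else rot(.45,0))
print(get_joint_positions())
ims=[]
for n,p,y in(("a",[.48,.40,.27],.45),("c",[.45,.09,.27],0.)):
    if n=="c": goto(p,rot(y,0))
    sleep(.3)
    i=camera_info("wrist"); im,d=capture("wrist"); cv2.imwrite(f"pics/w{n}.png",im); np.save(f"pics/w{n}.npy",d)
    json.dump({k:(v.tolist() if hasattr(v,'tolist') else v) for k,v in i.items()},open(f"pics/w{n}.json","w")); print(i,get_t())
    ims.append(im)
cv2.imwrite("pics/wac.png",cv2.resize(np.hstack(ims),(800,300),interpolation=cv2.INTER_AREA))
E
```

```text
[5.77734588e-01 4.40741421e-01 1.42949797e-01 1.27357014e+00
 3.76611018e-04 1.27174429e-01]
{'fx': 371.64829954431775, 'fy': 371.64829954431775, 'cx': 320.0532302196533, 'cy': 237.5552327699147, 'xyz': array([0.40439826, 0.36418147, 0.43868166]), 'rotation': array([1.55845043, 2.48940469, 0.41344412])} 1.8667
{'fx': 371.64829954431775, 'fy': 371.64829954431775, 'cx': 320.0532302196533, 'cy': 237.5552327699147, 'xyz': array([0.36684486, 0.09055016, 0.43853535]), 'rotation': array([2.03992791, 2.04458338, 0.33973035])} 3.4083
```

View pics/wac.png

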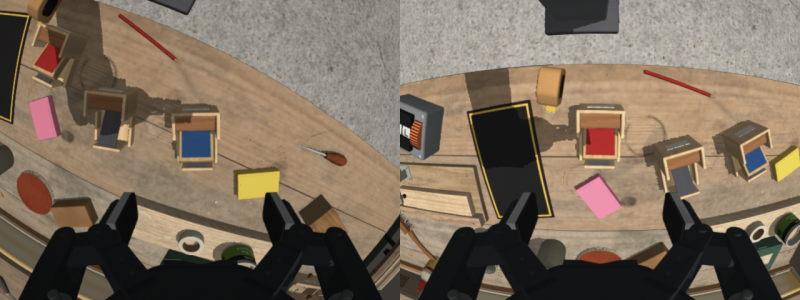

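```bash
cat > meas.py <<'E'
from h import *
COL={"a":((98,110,50),(125,255,255)),"c":((0,150,80),(8,255,255))}
def bin_pose(n,im,info,near,z=.0702):
    m=mask(im,*COL[n]); cs=cv2.findContours(cv2.morphologyEx(m,cv2.MORPH_OPEN,np.ones((3,3))),cv2.RETR_EXTERNAL,cv2.CHAIN_APPROX_NONE)[0]
    best=None
    for c in cs:
        if cv2.contourArea(c)<300: continue
        P=onplane("wrist",c[:,0].astype(float),z,info)[:,:2]
        d=np.linalg.norm(P.mean(0)-near)
        if best is None or d<best[0]: best=(d,P,c)
    P=best[1]; (ctr,sz,ang)=cv2.minAreaRect((P*1000).astype(np.float32))
    yaw=np.deg2rad(ang); yaw=(yaw+np.pi/4)%(np.pi/2)-np.pi/4
    X=np.array([np.cos(yaw),np.sin(yaw)]);Y=np.array([-X[1],X[0]])
    u=P@X;v=P@Y
    print(n,"yaw",yaw.round(3),"extent x",np.ptp(u).round(4),"y",np.ptp(v).round(4),"area",cv2.contourArea(best[2]))
    # panel upper edge at bin x=+30
    c=X*(u.max()-.030)+Y*(v.max()+v.min())/2
    return c,yaw
E
python3 - <<'E'
from meas import *
import json
for n,near in(("a",[.51,.41]),("c",[.48,.09])):
    info=json.load(open(f"pics/w{n}.json")); print(bin_pose(n,cv2.imread(f"pics/w{n}.png"),info,near))
E
```

```text
a yaw 0.451 extent x 0.0439 y 0.0467 area 1720.0
(array([0.50656607, 0.40608385]), np.float64(0.451333965998026))
c yaw -0.024 extent x 0.0468 y 0.0479 area 1878.0
(array([0.47432415, 0.09069459]), np.float64(-0.024089224166147893))
```

```bash
python3 - <<'E'
import cv2,numpy as np
a=cv2.imread("pics/wa.png")[165:285,255:375];c=cv2.imread("pics/wc.png")[160:280,265:385]
cv2.imwrite("pics/crop2.png",cv2.resize(np.hstack([a,c]),(800,400),interpolation=cv2.INTER_NEAREST))
E
```

```text
(no output)
```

View pics/crop2.png

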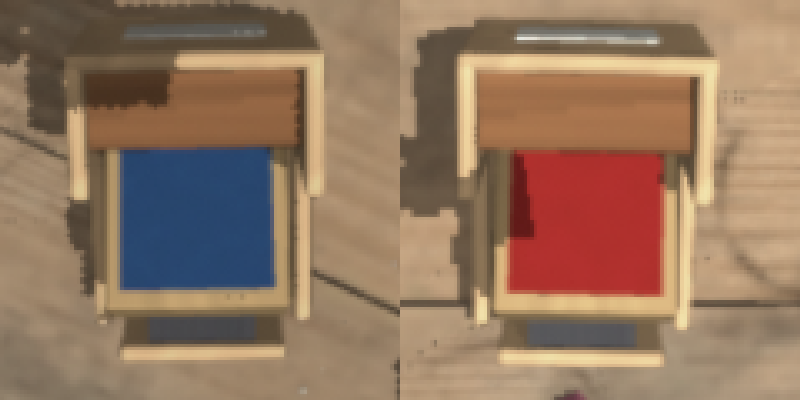

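```bash
cat > pick.py <<'E'
from h import *
BIN={"a":(np.array([.5126,.409]),.451),"c":(np.array([.4795,.0906]),-.024)}
MAT=np.array([.557,-.104]);MY=.115
A=-.5; GP=.024; S=.073
def tcp(org,yaw,bx,bz,th,back=0.,s=S):
    tl=A+th-np.pi/6
    g=np.array([bx+s*np.cos(th)-.010*np.sin(th), bz+s*np.sin(th)+.010*np.cos(th)])
    g=g+(GP-back)*np.array([np.sin(tl),-np.cos(tl)])
    return [org[0]+g[0]*np.cos(yaw),org[1]+g[0]*np.sin(yaw),g[1]],rot(yaw,tl)
def extract_path(n):
    o,y=BIN[n]; D=np.deg2rad
    W=[tcp(o,y,-.038,.008,D(30),.09),tcp(o,y,-.038,.008,D(30))]
    for th,bx in((34,-.036),(40,-.029),(50,-.019),(60,-.010),(70,0.)):
        W.append(tcp(o,y,bx,.008+(bx+.038)*.577+.004,D(th)))
    W.append(tcp(o,y,.004,.10,D(72))); W.append(tcp(o,y,.004,.15,D(90)))
    return W
def place_path(mx,my=0.,th=np.pi/2,lift=0.):
    c=np.cos(MY);s=np.sin(MY)
    o=MAT+np.array([mx*c-my*s,mx*s+my*c])
    # panel centred at o when bx=+.010 (body spans bx-.02..bx)
    return [tcp(o,MY,.010,z,th) for z in(.15,.03,.006)]
E
python3 - <<'E'
from pick import *
for n in "ac": print(n,[None if ik(*w) is None else np.round(ik(*w)[3:],2).tolist() for w in extract_path(n)])
for m in(.05,-.06): print(m,[None if ik(*w) is None else np.round(ik(*w),2).tolist() for w in place_path(m)])
print(get_joint_positions())
E
```

```text
a [None, [1.71, 0.04, 0.08], [1.58, 0.04, 0.08], [1.41, 0.03, 0.09], [1.14, 0.01, 0.1], [0.87, -0.0, 0.11], [0.6, -0.02, 0.12], [0.69, -0.03, 0.12], [0.27, -0.08, 0.13]]
c [[1.51, 0.02, 0.04], [1.29, 0.02, 0.04], [1.21, 0.02, 0.04], [1.09, 0.02, 0.05], [0.88, 0.01, 0.05], [0.67, -0.0, 0.06], [0.43, -0.01, 0.06], [0.57, -0.02, 0.06], [0.26, -0.05, 0.08]]
0.05 [[-0.41, 0.13, -0.63, 0.33, 0.27, -0.46], [-0.41, 0.32, -0.78, -0.01, 0.27, -0.46], [-0.41, 0.36, -0.81, -0.08, 0.27, -0.46]]
-0.06 [[-0.57, -0.06, -0.82, 0.37, 0.33, -0.61], [-0.57, 0.17, -1.0, -0.04, 0.33, -0.61], [-0.57, 0.23, -1.03, -0.13, 0.33, -0.61]]
[ 3.74490334e-02  1.18032954e-01 -2.94206310e-01  1.15882886e+00
  6.29125827e-05  3.63554480e-02]
```

```bash
cat > do.py <<'E'
from pick import *
def pick(n):
    W=extract_path(n); p,r=W[1]
    grip(.085,60); goto([p[0],p[1],p[2]+.09],r); line_to(p,.12); sleep(.1)
    print("down",np.round(get_tool_pos()-p,4),np.round(get_wrist_force(),1))
    f0=get_wrist_force(); grip(.04,60); sleep(.2); print("opening",get_opening(),"F",get_grip_force(),"dW",np.round(get_wrist_force()-f0,1))
    for i,(p,r) in enumerate(W[2:]):
        line_to(p,.08 if i<5 else .15,rot=r); print(i,np.round(get_wrist_force()-f0,1),round(get_opening(),4))
    info=camera_info("wrist"); im,_=capture("wrist"); cv2.imwrite(f"pics/lift_{n}.png",im); print(get_t())
E
python3 - <<'E'
from do import *
pick("c")
E
```

```text
down [0.0007 0.     0.0009] [-0.2  0.6  0.7]
opening 0.057749605972949015 F 64.01126146316528 dW [ 0.6 -0.2  4.5]
0 [ 0.6 -0.9 -2.7] 0.058
1 [-0.2 -0.4 -1.4] 0.058
2 [ 0.2 -0.7 -2.1] 0.0579
3 [ 1.2 -0.4 -1.9] 0.058
4 [ 1.2 -1.2 -1.2] 0.0579
5 [-0.4 -0.4 -2.6] 0.0578
6 [ 0.9 -0.8 -2.1] 0.058
8.6167
```

View pics/lift_c.png

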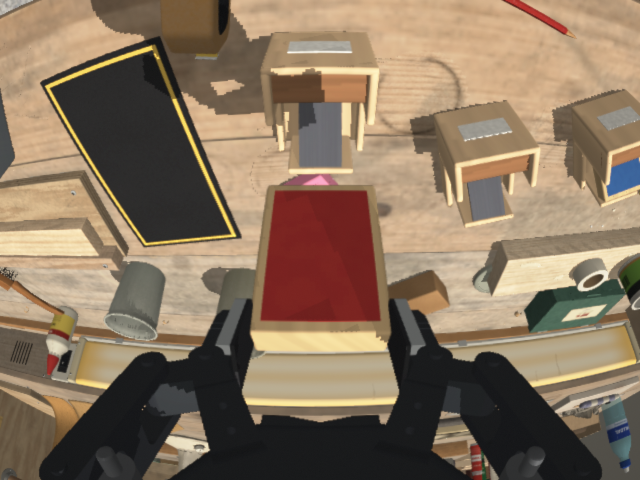

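```bash
cat >> do.py <<'E'
from meas import COL
def panel_pose(n):
    info=camera_info("wrist"); im,_=capture("wrist")
    c=biggest(mask(im,COL[n][0],COL[n][1])); q=cv2.approxPolyDP(cv2.convexHull(c),.04*cv2.arcLength(c,True),True)[:,0].astype(float)
    assert len(q)==4,q
    q=q[np.argsort(q[:,1])]; lo=q[:2][np.argsort(q[:2,0])]; hi=q[2:][np.argsort(q[2:,0])]
    q=np.r_[lo,hi]
    K=np.array([[info['fx'],0,info['cx']],[0,info['fy'],info['cy']],[0,0,1.]])
    u=cv2.fisheye.undistortPoints(q.reshape(-1,1,2),K,np.zeros(4))
    # low end left in image = panel -y side (image right = +y)
    obj=np.array([[-.039,-.024,.01],[-.039,.024,.01],[.039,-.024,.01],[.039,.024,.01]])
    ok,rv,tv=cv2.solvePnP(obj,u,np.eye(3),None,flags=cv2.SOLVEPNP_ITERATIVE)
    C=Ro.from_rotvec(info['rotation']); R=C*Ro.from_rotvec(rv[:,0]); t=C.apply(tv[:,0])+info['xyz']
    print("panel",t.round(4),"x axis",R.apply([1,0,0]).round(3),"y axis",R.apply([0,1,0]).round(3)); return t,R.as_matrix()
E
python3 - <<'E'
from do import *
panel_pose("c")
p,r=tcp(BIN["c"][0],BIN["c"][1],.004,.15,np.pi/2)
print("expected centre", BIN["c"][0][0]+.004-.010,BIN["c"][0][1],.195)
E
```

```text
panel [0.474  0.0908 0.1955] x axis [-0.019  0.004  1.   ] y axis [ 0.027  1.    -0.004]
expected centre 0.4735 0.0906 0.195
```

```bash
cat >> do.py <<'E'
def place(mx,my=0.):
    W=place_path(mx,my); goto(*W[0]); sleep(.1)
def lower(mx,my=0.,dz=0.,th=np.pi/2):
    W=place_path(mx,my,th)
    for p,r in W[1:]: line_to([p[0],p[1],p[2]+dz],.1,rot=r)
    sleep(.2); f0=get_wrist_force()[2]; p,r=W[2]
    for k in range(1,9):
        line_to([p[0],p[1],p[2]+dz-.0007*k],.02); f=get_wrist_force()[2]-f0
        if f>2.5: break
    print("contact k",k,"f",f,get_tool_pos()); grip(.085); sleep(.3)
    z=Ro.from_rotvec(get_tcp_rot()).apply([0,0,1]); p=get_tool_pos()-.12*z; line_to(p,.15); sleep(.2)
    im,_=capture("wrist"); cv2.imwrite(f"pics/placed{mx}.png",im); print(get_t())
E
python3 - <<'E'
from do import *
place(.05); panel_pose("c"); 
c,s=np.cos(MY),np.sin(MY); print("exp",MAT+.05*np.array([c,s]))
E
```

```text
panel [ 0.6046 -0.0965  0.1959] x axis [-0.027 -0.006  1.   ] y axis [-0.122  0.993  0.003]
exp [ 0.60666974 -0.09826267]
```

```bash
python3 - <<'E'
from do import *
lower(.05); panel_pose("c")
E
```

```text
contact k 3 f 5.472641241013811 [ 0.61981806 -0.09679193  0.0572021 ]
14.325
panel [ 0.6065 -0.0982  0.051 ] x axis [-0.033  0.002  0.999] y axis [-0.121  0.993 -0.006]
```

View pics/placed0.05.png

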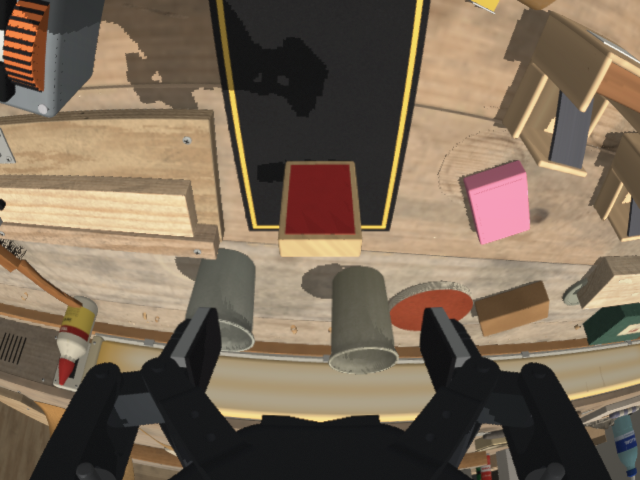

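```bash
python3 - <<'E'
from do import *
p=get_tool_pos(); line_to([p[0]-.03,p[1],.28],.3)
pick("a"); panel_pose("a")
E
```

```text
down [0.0007 0.0004 0.0012] [ 0.2 -0.6 -0.6]
opening 0.05800045646649856 F 64.43203568458557 dW [0.  0.5 6. ]
0 [-0.2  0.1 -0.6] 0.058
1 [-1.1 -0.1 -0.2] 0.0578
2 [-1.   0.4 -1.1] 0.058
3 [-0.1  1.   0.2] 0.0578
4 [0.9 1.5 0.3] 0.058
5 [-1.   0.3 -1.1] 0.0575
6 [-0.2  1.1 -0.5] 0.0575
21.5833
panel [0.5074 0.4057 0.1954] x axis [-0.041  0.001  0.999] y axis [-0.451  0.892 -0.02 ]
```

View pics/lift_a.png

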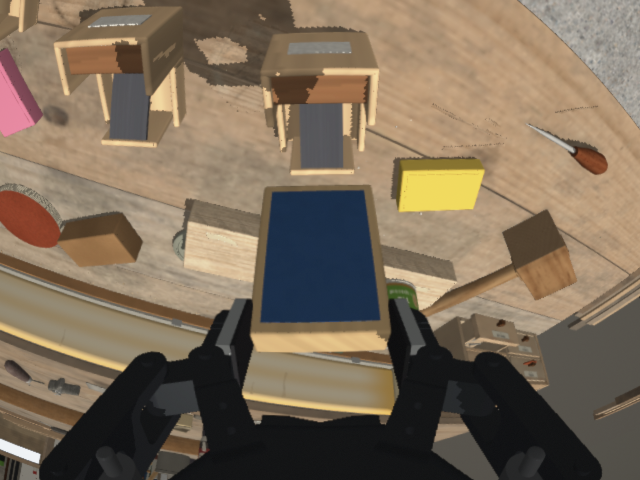

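```bash
python3 - <<'E'
from do import *
place(-.06); panel_pose("a")
c,s=np.cos(MY),np.sin(MY); print("exp",MAT-.06*np.array([c,s]),get_opening(),get_grip_force())
lower(-.06); panel_pose("a")
p=get_tool_pos(); line_to([p[0]-.03,p[1],.28],.3)
goto([.48,-.30,.30],rot(0,0)); sleep(.2)
info=camera_info("wrist"); im,d=capture("wrist"); cv2.imwrite("pics/wt.png",im); np.save("pics/wt.npy",d); print(info,get_t())
E
```

```text
panel [ 0.4988 -0.1107  0.195 ] x axis [-0.024  0.016  1.   ] y axis [-0.126  0.992 -0.019]
exp [ 0.49739631 -0.1108848 ] 0.05786748009083169 64.4353973865509
contact k 2 f 2.513078111109671 [ 0.51004903 -0.10952736  0.05729711]
27.9833
panel [ 0.5009 -0.112   0.0466] x axis [-0.025  0.002  1.   ] y axis [-0.121  0.993 -0.005]
{'fx': 371.64829954431775, 'fy': 371.64829954431775, 'cx': 320.0532302196533, 'cy': 237.5552327699147, 'xyz': array([ 0.3956044 , -0.29903358,  0.46933412]), 'rotation': array([2.0401391 , 2.04233653, 0.34019877])} 29.675
```

View pics/wt.png

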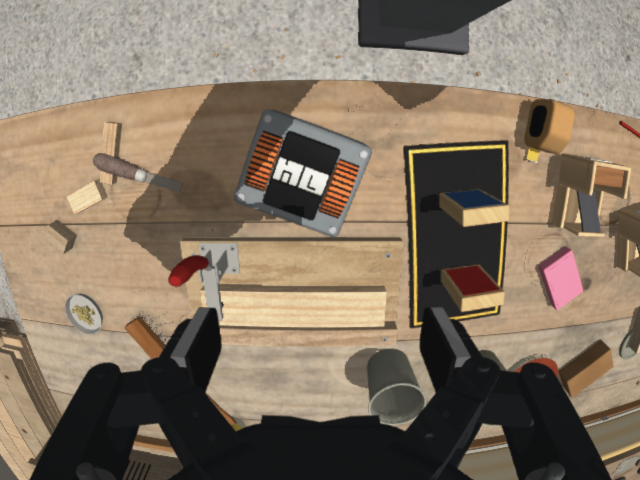

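```bash
cat > timer.py <<'E'
from h import *
def look(p,name):
    goto(p,rot(0,0)); sleep(.3); info=camera_info("wrist"); im,_=capture("wrist"); cv2.imwrite(f"pics/{name}.png",im); return im,info
def wheels(im,info,near,z=.076):
    """orange blobs -> plan positions of the two visible rim patches, tens first (+y)"""
    m=mask(im,(5,130,60),(18,255,255)); m=cv2.morphologyEx(m,cv2.MORPH_CLOSE,np.ones((7,7)))
    out=[]
    for c in cv2.findContours(m,cv2.RETR_EXTERNAL,cv2.CHAIN_APPROX_NONE)[0]:
        if cv2.contourArea(c)<150: continue
        P=onplane("wrist",c[:,0].astype(float),z,info)[:,:2]*1000
        (x,y),(w,h),a=cv2.minAreaRect(P.astype(np.float32))
        if np.hypot(x/1000-near[0],y/1000-near[1])<.09: out.append((np.array([x,y])/1000,sorted((w,h)),c.reshape(-1,2).mean(0),cv2.contourArea(c)))
    return sorted(out,key=lambda o:-o[0][1])
def case(im,info,box,z=.068):
    x0,y0,x1,y1=box; m=np.zeros(im.shape[:2],np.uint8); m[y0:y1,x0:x1]=mask(im,(0,0,25),(180,60,200))[y0:y1,x0:x1]
    c=cv2.convexHull(biggest(cv2.morphologyEx(m,cv2.MORPH_OPEN,np.ones((3,3)))))
    P=onplane("wrist",c[:,0].astype(float),z,info)[:,:2]*1000
    return cv2.minAreaRect(P.astype(np.float32))
E
python3 - <<'E'
from timer import *
info=camera_info("wrist"); im=cv2.imread("pics/wt.png")
print(case(im,info,(225,100,380,245)))
W=wheels(im,info,(.46,-.33)); 
for w in W: print(w)
d=W[0][0]-W[1][0]; yaw=np.arctan2(-d[0],d[1]); c=(W[0][0]+W[1][0])/2; print("sep",np.hypot(*d),"yaw",yaw,"c",c)
im,info=look([c[0]+.10,c[1],.17],"wt2"); np.set_printoptions(suppress=True); print(info)
cv2.imwrite("pics/wt2c.png",cv2.resize(cv2.rotate(im[100:400,150:490],cv2.ROTATE_180),(680,600)))
E
```

```text
((460.62939453125, -320.34930419921875), (126.9735107421875, 112.63190460205078), 69.2439956665039)
(array([ 0.47579507, -0.27904117]), [24.862449645996094, 59.860591888427734], array([338.93430657, 188.40875912]), 1124.5)
(array([ 0.44461331, -0.36159799]), [24.97745132446289, 59.793922424316406], array([262.9057971 , 160.62318841]), 1133.0)
sep 0.08824925761302742 yaw -0.3611362237624608 c [ 0.46020419 -0.32031958]
{'fx': 371.64829954431775, 'fy': 371.64829954431775, 'cx': 320.0532302196533, 'cy': 237.5552327699147, 'xyz': array([ 0.47676467, -0.32054093,  0.34041622]), 'rotation': array([2.03911272, 2.04078507, 0.33992404])}
```

View pics/wt2c.png

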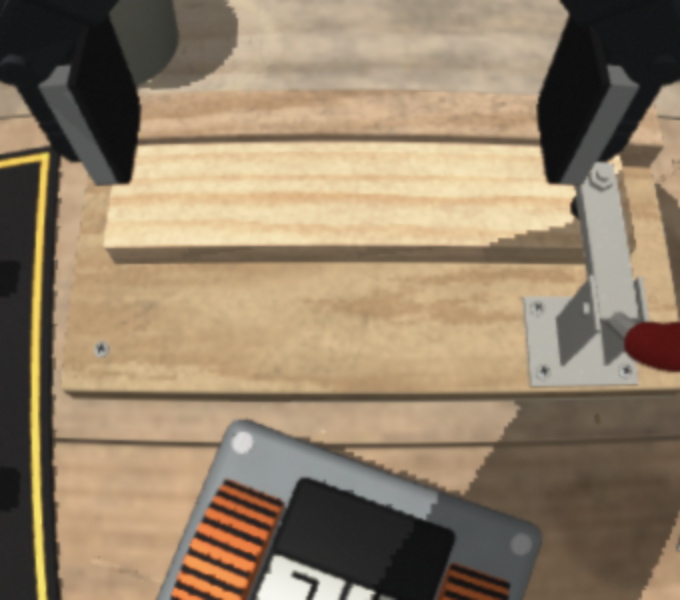

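```bash
python3 - <<'E'
from h import *
im=cv2.imread("pics/wt2.png"); 
print(project([[.4605,-.3203,.078]],camera_info("wrist")))
M=cv2.getRotationMatrix2D((320,100),180-20.7,4.0); M[:,2]+=np.array([340-320,300-100]); 
cv2.imwrite("pics/wt2d.png",cv2.warpAffine(im,M,(680,600),flags=cv2.INTER_CUBIC))
E
```

```text
[[321.22788383  91.01770205]]
```

View pics/wt2d.png

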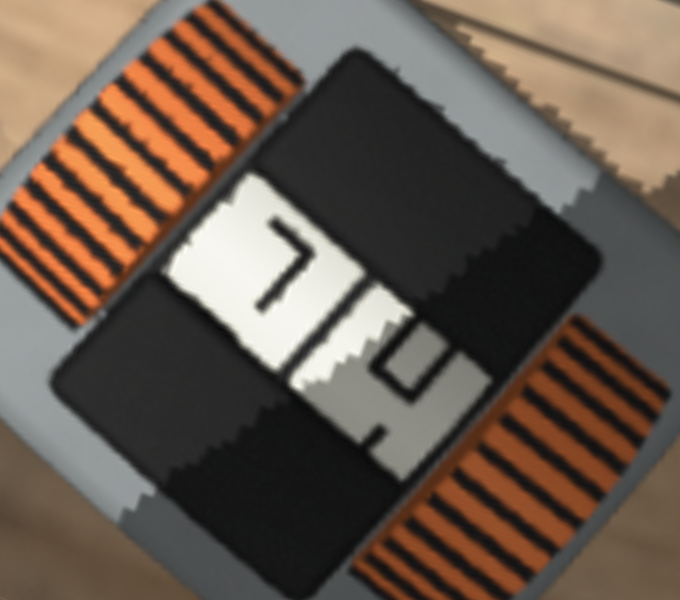

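```bash
cat >> timer.py <<'E'
T0=np.array([.4605,-.3203]);TY=-.361
def tw(x,y,z,c=T0,yaw=TY):
    return np.array([c[0]+x*np.cos(yaw)-y*np.sin(yaw),c[1]+x*np.sin(yaw)+y*np.cos(yaw),z])
def rectify(im,info,z=.080,c=T0,yaw=TY,k=8):
    """plan view of the window: up=timer +x, left=timer +y, x +-.035, y +-.04"""
    hx,hy=.035,.040
    P=[tw(hx,hy,z,c,yaw),tw(hx,-hy,z,c,yaw),tw(-hx,-hy,z,c,yaw),tw(-hx,hy,z,c,yaw)]
    w,h=int(2000*hy*k),int(2000*hx*k)
    H=cv2.getPerspectiveTransform(project(P,info).astype(np.float32),np.float32([[0,0],[w,0],[w,h],[0,h]]))
    return cv2.warpPerspective(im,H,(w,h),flags=cv2.INTER_CUBIC)
E
python3 - <<'E'
from timer import *
cv2.imwrite("pics/rect1.png",rectify(cv2.imread("pics/wt2.png"),camera_info("wrist")))
E
```

```text
(no output)
```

View pics/rect1.png

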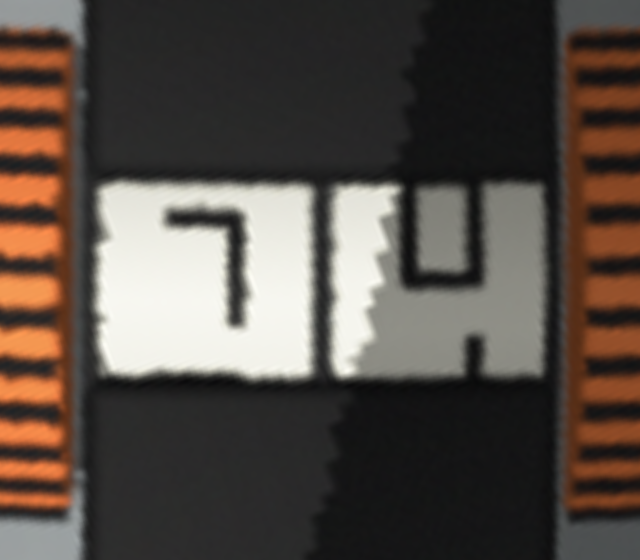

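```bash
cat >> timer.py <<'E'
R0=.040
def wpose(side,phi,rad,c=T0,yaw=TY):
    y=.044*side; n=np.array([np.sin(phi),np.cos(phi)])
    p=tw(rad*n[0],y,.044+rad*n[1],c,yaw)
    X=np.array([np.cos(yaw),np.sin(yaw),0]); Z=np.array([0,0,1.])
    zt=-(n[0]*X+n[1]*Z); yt=n[1]*X-n[0]*Z
    yt=-yt if FLIP else yt
    return p,Ro.from_matrix(np.c_[np.cross(yt,zt),yt,zt]).as_rotvec(),n[0]*X+n[1]*Z
FLIP=False
def stroke(side,dphi,target=6.,c=T0,yaw=TY):
    a=-dphi/2
    p,r,n=wpose(side,a,R0+.05,c,yaw); goto(p,r)
    p,r,n=wpose(side,a,R0+.006,c,yaw); line_to(p,.12); sleep(.15); f0=get_wrist_force()
    rad=R0+.006
    for k in range(16):
        rad-=.0008; line_to(wpose(side,a,rad,c,yaw)[0],.03); f=(get_wrist_force()-f0)@n
        if f>target-1.5: break
    F=[round(f,1)]; r0=rad; N=max(3,int(round(abs(dphi)/.1)))
    for phi in np.linspace(a,-a,N+1)[1:]:
        rad+=np.clip((f-target)*.00012,-.0006,.0006)
        p,r,n=wpose(side,phi,rad,c,yaw); line_to(p,.04,rot=r); f=(get_wrist_force()-f0)@n; F.append(round(f,1))
        if f>25: print("abort force"); break
    p=get_tool_pos()+.06*n; line_to(p,.15)
    print("stroke",side,dphi,"r0",round(r0,4),"r1",round(rad,4),"F",F,"t",get_t())
def view(name):
    im,info=look([T0[0]+.10,T0[1],.17],name)
    W=wheels(im,info,T0)
    d=W[0][0]-W[1][0]; print("timer c",((W[0][0]+W[1][0])/2).round(4),"yaw",np.arctan2(-d[0],d[1]).round(3),"sep",np.hypot(*d).round(4))
    g=cv2.cvtColor(rectify(im,info),cv2.COLOR_BGR2GRAY); cv2.imwrite(f"pics/{name}_r.png",g); ascii(g)
def ascii(g):
    for nm,x0,x1 in(("T",100,310),("U",335,543)):
        s=g[185:377,x0:x1]; b=(cv2.adaptiveThreshold(s,255,cv2.ADAPTIVE_THRESH_MEAN_C,cv2.THRESH_BINARY_INV,81,18)>0)
        s=cv2.resize(b.astype(np.float32),(16,16),interpolation=cv2.INTER_AREA)
        rows=np.where(b[:,30:-30].sum(1)>8)[0]+185
        print(nm,"rows",rows.min() if len(rows) else None,rows.max() if len(rows) else None)
        print("\n".join("".join(".+#"[int(v>.25)+int(v>.55)] for v in q) for q in s))
E
python3 - <<'E'
from timer import *
import timer
ascii(cv2.imread("pics/rect1.png",0))
for fl in(False,True):
    timer.FLIP=fl
    print(fl,[[None if (q:=ik(*wpose(s,ph,.046)[:2])) is None else np.round(q,2).tolist() for ph in(-.5,0,.5)] for s in(1,-1)])
E
```

```text
T rows 185 376
................
................
.....######.....
+....######.....
+........+#+....
.........+#.....
.........+#.....
.........+#.....
.........+#+....
.........+#+....
.........+#.....
.........+#.....
................
................
................
+...+++++++.....
U rows 185 376
.....#+...#+....
.....#+...#+....
....+#+...#+....
....##+...#+....
....+#+...#+....
....+#+...##....
...++#+...##....
....+#######....
.....######+....
...#............
..+#+...........
...#+...........
...#......#+....
..++......#+....
..+.......#+....
..+.......#+....
False [[[-0.81, 0.16, -0.97, -0.02, 0.21, 1.17], [-0.66, 0.43, -0.35, 0.79, 0.0, 1.27], [-0.59, 0.9, 0.37, 1.52, -0.11, 1.37]], [[-1.0, 0.21, -0.89, 0.06, 0.29, 0.99], [-0.81, 0.47, -0.29, 0.81, 0.0, 1.12], [-0.7, 0.94, 0.44, 1.55, -0.16, 1.27]]]
True [[[-0.81, 0.16, -0.97, -0.02, 0.21, -1.97], [-0.66, 0.43, -0.35, 0.79, -0.0, -1.87], [-0.59, 0.9, 0.37, 1.52, -0.11, -1.77]], [[-1.0, 0.21, -0.89, 0.06, 0.29, -2.15], [-0.81, 0.47, -0.29, 0.81, 0.0, -2.02], [-0.7, 0.94, 0.44, 1.55, -0.16, -1.88]]]
```

```bash
python3 - <<'E'
from timer import *
p=get_tool_pos(); line_to([p[0],p[1],.25],.2); grip(0,20); print(get_opening())
stroke(-1,1.0); view("v1")
E
```

```text
0.00011146890736665333
stroke -1 1.0 r0 0.0332 r1 0.0273 F [np.float64(-0.6), np.float64(0.1), np.float64(0.4), np.float64(0.3), np.float64(0.9), np.float64(1.0), np.float64(0.3), np.float64(0.2), np.float64(1.6), np.float64(0.9), np.float64(0.7)] t 41.3333
timer c [ 0.462  -0.3207] yaw -0.36 sep 0.0884
T rows 185 376
................
......+...+.....
.....######.....
+....#+++##+....
.........+#.....
.........+#.....
.........+#.....
.........+#.....
.........+#.....
.........+#.....
.........+#.....
..........#.....
................
................
................
+...+++++++.....
U rows 185 376
....+#+...#+....
.....#+...#+....
....+#+...#+....
....+#+...##....
.....#+...##....
.....#+...##....
.....##...##....
...+.#######....
...#.######.....
...#............
...#............
...#............
..##......#+....
..+.......##....
..........#+....
..++......##....
```

```bash
python3 - <<'E'
from timer import *
p,r,n=wpose(-1,0,.08); goto(p,r); sleep(.2); f0=get_wrist_force()
print(get_tool_pos()-p,Ro.from_rotvec(get_tcp_rot()).as_matrix().round(2).tolist())
for rad in np.arange(.046,.028,-.002):
    line_to(wpose(-1,0,rad)[0],.05); sleep(.1); f=get_wrist_force()-f0; print(round(rad,3),get_tool_pos().round(4),f.round(1))
    if f[2]>4: break
s,_=capture("scene"); cv2.imwrite("pics/press.png",cv2.resize(s[140:220,360:460],(800,600),interpolation=cv2.INTER_CUBIC))
E
```

```text
[2.32342883e-04 5.52091300e-05 6.81721090e-05] [[0.35, 0.94, 0.0], [0.94, -0.35, -0.0], [-0.0, 0.0, -1.0]]
0.046 [ 0.4452 -0.3618  0.0904] [ 0.5 -0.1  0.2]
0.044 [ 0.445  -0.3615  0.0881] [-0.2 -0.7  1.5]
0.042 [ 0.4449 -0.3614  0.086 ] [0.3 0.1 0.3]
0.04 [ 0.445  -0.3614  0.084 ] [-0.3  0.4  0.4]
0.038 [ 0.445  -0.3614  0.082 ] [-0.   0.1  0.7]
0.036 [ 0.4449 -0.3615  0.08  ] [ 0.9 -0.6  1.4]
0.034 [ 0.4449 -0.3615  0.078 ] [0.4 0.1 1. ]
0.032 [ 0.4449 -0.3614  0.076 ] [0.4 0.5 0.3]
0.03 [ 0.4449 -0.3615  0.074 ] [-0.   0.6  1.1]
```

View pics/press.png

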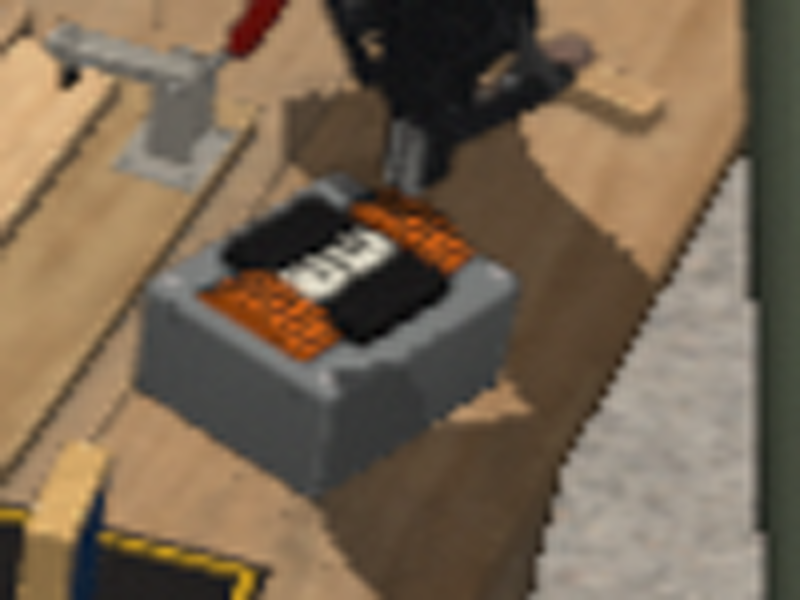

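```bash
python3 - <<'E'
from timer import *
c=camera_info("scene"); R=Ro.from_rotvec(c['rotation'])
def pj(P): q=R.inv().apply(np.array(P)-c['xyz']); return (np.array([c['cx'],c['cy']])+c['fx']*q[:2]/q[2]).round(1)
p=get_tool_pos(); print("tcp",p,pj(p),"wheelU",pj(tw(0,-.044,.084)),"wheelT",pj(tw(0,.044,.084)),"ctr",pj(tw(0,0,.08)))
s,_=capture("scene"); m=mask(s,(5,130,90),(18,255,255)); m[:150]=0;m[205:]=0;m[:,:380]=0;m[:,430:]=0
for k in cv2.findContours(m,cv2.RETR_EXTERNAL,cv2.CHAIN_APPROX_NONE)[0]:
    if cv2.contourArea(k)>15:
        ctr=k.reshape(-1,2).mean(0); print(ctr,cv2.contourArea(k),onplane("scene",ctr,.078))
E
```

```text
tcp [ 0.44498482 -0.3614839   0.07401301] [410.3 169.7] wheelU [410.7 167.5] wheelT [393.7 178.5] ctr [402.2 173.8]
[393.66666667 181.33333333] 88.0 [[ 0.47273287 -0.27217912  0.078     ]]
[411.57575758 170.57575758] 44.5 [[ 0.43824602 -0.35425128  0.078     ]]
```

```bash
python3 - <<'E'
from timer import *
p,r,n=wpose(-1,0,.036); line_to(p,.05); sleep(.2); f0=get_wrist_force()
for rad in np.arange(.030,.012,-.001):
    line_to(wpose(-1,0,rad)[0],.03); sleep(.1); f=get_wrist_force()-f0
    if f[2]>3: break
print(round(rad,3),get_tool_pos().round(4),f.round(1),get_opening())
line_to(wpose(-1,0,.06)[0],.1)
E
```

```text
0.013 [ 0.4456 -0.3618  0.0577] [0.9 1.2 5.9] -4.464166725032155e-05
```

```bash
python3 - <<'E'
from timer import *
p=get_tool_pos(); line_to([p[0],p[1],.22],.2); sleep(.2)
p=get_tool_pos(); R=Ro.from_rotvec(get_tcp_rot())
for n in("scene","wrist"):
    info=camera_info(n); im,d=capture(n); v,u=np.where(d>0)
    o,r=rays(n,np.c_[u,v],info); P=o+r*d[v,u][:,None]
    q=R.inv().apply(P-p); k=(np.abs(q[:,0])<.04)&(np.abs(q[:,1])<.04)&(q[:,2]>-.06)&(q[:,2]<.03)
    q=q[k]; print(n,k.sum(), "zmax",q[:,2].max() if len(q) else None)
    if len(q):
        for lo in np.arange(-.05,.03,.008):
            s=q[(q[:,2]>=lo)&(q[:,2]<lo+.008)]
            if len(s): print(round(lo,3),len(s),"x",s[:,0].min().round(3),s[:,0].max().round(3),"y",s[:,1].min().round(3),s[:,1].max().round(3))
E
```

```text
scene 76 zmax -0.02608428441462709
-0.05 21 x -0.005 0.014 y -0.014 0.014
-0.042 17 x -0.0 0.015 y -0.014 0.013
-0.034 11 x -0.003 0.014 y -0.009 0.014
wrist 2489 zmax -0.029803451120961964
-0.05 733 x 0.006 0.012 y -0.013 0.014
-0.042 605 x 0.006 0.012 y -0.013 0.014
-0.034 177 x 0.006 0.011 y -0.012 0.013
```

```bash
sed -i 's/    p=tw(rad\*n\[0\],y,.044+rad\*n\[1\],c,yaw)/    rad=rad-.0265\n    p=tw(rad*n[0],y,.044+rad*n[1],c,yaw)/' timer.py; python3 - <<'E'
from timer import *
stroke(-1,1.0); view("v2")
E
```

```text
stroke -1 1.0 r0 0.0396 r1 0.0418 F [np.float64(7.1), np.float64(4.1), np.float64(13.4), np.float64(12.8), np.float64(10.9), np.float64(5.4), np.float64(7.1), np.float64(5.9), np.float64(7.8), np.float64(8.2), np.float64(6.8)] t 64.3083
timer c [ 0.462  -0.3208] yaw -0.361 sep 0.0884
T rows 185 376
................
......+.........
.....######.....
+....#+++##+....
.........+#.....
.........+#.....
.........+#.....
.........+#.....
.........+#.....
.........+#.....
.........+#.....
..........#.....
................
................
................
#...+++++++.....
U rows 185 376
....+#+...#+....
.....#+...#+....
....+#+...##....
....+#+...##....
.....#+...##....
...++##...##....
...++#######....
...#.++++++.....
...#............
...#............
...#+...........
...#+.....##....
..##......##....
..+.......##....
..........#+....
..+.......##....
```

```bash
cat >> timer.py <<'E'
def slide(side,x0,x1,target=6.,c=T0,yaw=TY,quiet=False):
    """vertical closed fingers press on the rim top and translate from timer x0 to x1"""
    X=np.array([np.cos(yaw),np.sin(yaw),0]); P=lambda x,h:wpose(side,0,R0+h,c,yaw)[0]+X*x
    r=wpose(side,0,R0,c,yaw)[1]; goto(P(x0,.04),r); line_to(P(x0,.004),.12); sleep(.15); f0=get_wrist_force(); h=.004
    for k in range(14):
        h-=.0007; line_to(P(x0,h),.03); f=get_wrist_force()-f0
        if f[2]>target-1.5: break
    L=[(round(f[2],1),round(f@X,1))]
    for x in np.linspace(x0,x1,max(3,int(abs(x1-x0)/.004))+1)[1:]:
        h+=np.clip((f[2]-target)*.00012,-.0005,.0005); line_to(P(x,h),.04); f=get_wrist_force()-f0; L.append((round(f[2],1),round(f@X,1)))
        if f[2]>25: print("abort");break
    line_to(get_tool_pos()+[0,0,.05],.15); print("slide",side,x0,x1,"h",round(h,4),*(f"{a}/{b}" for a,b in L),"t",get_t())
E
python3 - <<'E'
from timer import *
slide(-1,-.012,.012); view("v3")
E
```

```text
slide -1 -0.012 0.012 h -0.0003 5.4/-0.3 9.0/0.4 8.0/1.0 6.2/1.2 6.5/1.6 5.7/1.5 5.5/2.0 t 72.2
timer c [ 0.4619 -0.3207] yaw -0.361 sep 0.0883
T rows 185 376
................
.....+..........
.....######.....
.....+#++##.....
.........+#+....
.........+#.....
.........+#.....
.........+#.....
.........+#.....
.........+#.....
.........+#+....
.........+#.....
................
................
................
+...++++#++..+..
U rows 185 376
....++....##....
..........#+....
....#+....##....
....##....##....
....##....##....
...+#+....##....
...##+....##....
..+##.....++....
...#+...........
...#............
..+#............
..##.+#####+....
..#+.#######....
..........#+....
..........#+....
..+..+++.+#+....
```

```bash
python3 - <<'E'
from timer import *
for i in range(3): slide(-1,-.013,.013)
for i in range(4): slide(1,.013,-.013)
view("v4")
E
```

```text
slide -1 -0.013 0.013 h -0.0007 9.1/-2.8 8.9/-0.1 7.8/1.0 5.9/1.1 6.7/1.3 5.4/1.1 3.5/2.3 t 80.275
slide -1 -0.013 0.013 h -0.0009 4.8/-0.4 8.1/-0.6 6.7/1.7 4.9/1.8 6.4/1.0 5.0/1.0 3.8/1.3 t 84.9083
slide -1 -0.013 0.013 h -0.0009 8.3/-1.2 9.4/-0.7 6.9/2.0 5.7/0.5 6.3/1.6 5.4/2.6 3.5/3.3 t 89.7917
slide 1 0.013 -0.013 h -0.0001 6.9/0.1 9.6/0.5 10.0/-0.6 8.8/-0.9 7.9/-0.3 5.1/-1.2 1.5/-0.6 t 94.8667
slide 1 0.013 -0.013 h -0.0002 4.7/0.4 8.4/0.5 9.0/-0.9 7.1/-0.5 6.5/-0.7 5.6/-2.0 2.1/-1.3 t 99.5
slide 1 0.013 -0.013 h -0.0004 5.7/0.4 8.0/0.4 10.4/-1.3 8.4/-2.3 7.0/-1.5 6.3/-2.4 3.0/-2.7 t 104.3833
slide 1 0.013 -0.013 h -0.0001 6.8/0.3 8.7/0.4 9.9/-1.5 8.4/-1.2 9.1/-1.2 5.7/-0.8 1.2/-1.7 t 109.2667
timer c [ 0.4616 -0.3206] yaw -0.353 sep 0.0883
T rows 185 376
................
....++....+.....
....##...+#.....
+...+#...+#.....
....+#...+#+....
....+#...+#.....
....+######.....
.....+#++##.....
..........#+....
.........+#+....
.........+#.....
..........#.....
................
................
................
+...+#####+..+..
U rows 185 376
.....###+##+....
..........#+....
...+#.....##....
....#+....##....
....#+....##....
...+#...........
...##...........
..+#............
...#..+++++.....
...+.######+....
.....##..++.....
..+..#+.........
..#..#+.........
.....######+....
.....+++++#+....
..+.......#+...+
```

```bash
python3 - <<'E'
from timer import *
slide(-1,-.0045,.0045)
for i in range(2): slide(1,.013,-.013)
view("v5")
E
```

```text
slide -1 -0.0045 0.0045 h -0.0007 7.0/-1.9 6.7/-0.6 5.5/-0.5 6.2/-1.1 t 116.4083
slide 1 0.013 -0.013 h -0.0004 6.4/1.0 8.0/1.7 9.5/0.6 9.4/-1.3 6.7/-0.5 5.7/-0.6 3.0/-0.5 t 121.4917
slide 1 0.013 -0.013 h -0.0002 6.4/1.2 9.5/1.6 10.1/-0.5 8.6/0.3 7.0/-1.8 6.1/-1.2 1.1/-0.7 t 126.375
timer c [ 0.4619 -0.3207] yaw -0.367 sep 0.0883
T rows 185 376
....+######.....
....+#++++#.....
....+#..........
+...+#..........
....+#####+.....
....+######.....
................
................
................
.....+#++#+.....
.....######.....
.........+#.....
..........#.....
.....++..+#.....
.....######.....
+...+.#+.##..+..
U rows 185 376
.....+..........
................
....+...........
....#######+....
....+######.....
.....#+.........
.....#+.........
...#.##++++.....
...#.#######....
...+......##....
..++......##....
..#+..+...##....
..#+.#######....
..+..++++++.....
................
..+............+
```

```bash
python3 - <<'E'
from timer import *
slide(1,.0045,-.0085); view("v6")
E
```

```text
slide 1 0.0045 -0.0085 h -0.0003 5.0/-1.1 5.8/0.2 6.2/-0.7 6.4/-2.2 t 133.4083
timer c [ 0.4617 -0.3207] yaw -0.364 sep 0.0884
T rows 185 376
................
................
................
+....######.....
.....######+....
.........+#.....
..........#.....
.....+++++#.....
....+######.....
....+#..........
....+#..........
....+#....+.....
....+######.....
.....++###+.....
................
+..++........+..
U rows 185 376
.....+..........
................
....+...........
....#######+....
...#+######.....
...+.#+.........
.....#+.........
...+.##++++.....
...#.#######....
...+......##....
..++......##....
..#+......##....
..#+.#######....
.....++++++.....
................
..+.............
```

```bash
python3 - <<'E'
from timer import *
p=get_tool_pos(); line_to([p[0],p[1],.30],.2); sleep(.3)
s,_=capture("scene"); w=cv2.imread("pics/v6_r.png")
a=cv2.resize(s[90:290,220:480],(780,600)); a[:175,:200]=cv2.resize(w,(200,175)); cv2.imwrite("pics/final.png",a)
E
```

```text
(no output)
```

View pics/final.png

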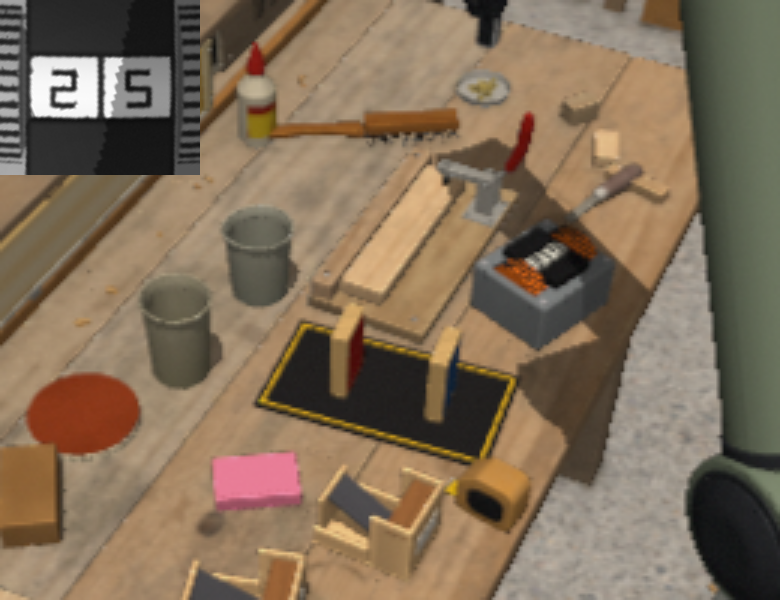

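Both panels stand upright on the mat (around (345,355) and (440,375)). The inset shows the window reading 25, and both cups are upright.

```bash
python3 -c "
from station import *
print(hand_in(),get_t())"
```

```text
the job is handed in; nothing more can be done
the job is handed in; nothing more can be done
```

The job is handed in, but it returned no verdict: the red and blue panels (green was absent) stood upright on the mat about 11 cm apart, the timer showed 25 centred in its window, and both cups were upright.

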